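Twist a spring-nut guard post into the shelf strut

TASK

One guard post is missing from the slotted strut that keeps things from sliding off the ironing-corner shelf. Take the loose post from the wooden coaster and fit it midway between the two standing posts: nut lengthwise down through the slot (if it lands on the lips, ease it about until it drops in), press down against its spring, give it a quarter turn clockwise seen from above so that the nut lies square across the slot, then let it spring back up until the nut catches under both lips, and let go. Push and turn by feel, never forcing the post against the strut, and leave the tin, the bowl and the doorstop where they are.

Things in the scene. Friction and masses are not known exactly. Their poses are not given: they have to be found in the camera images.
- strut: steel strut channel, 41 mm wide and high, 400 mm long, slot up, on soft sponge pads 12 to 18 mm high that let it sink some mm when pressed. Origin: centre of its underside; z up, y along it (within 0.25 rad of world y), x across. Slot 22 mm wide, open end to end, between 2.5 mm lips turned down 7 mm from the top face; inside 36 mm wide, floor at 2.5 mm. More than 35 N from the post is forcing it
- gap (a point): the empty place: on the strut midway between the standing posts, mid-slot, at the height of the strut's top face (41 mm above its origin). The post's origin belongs within 16 mm of it sideways and along
- post_left: fixed standing post in the strut, same as the loose one, already caught with its nut across the slot, 130 mm from the gap on the strut's +y side. Origin: centre of its nut's underside; its top is 117 mm above the strut's origin
- post_right: the other standing post, the same, 130 mm from the gap on the strut's -y side
- post: the loose guard post, 0.15 to 0.25 kg, 89 mm tall, standing on its nut. Origin: centre of the nut's underside; z up along the post, x along the nut's long side. Steel nut 34 (x) x 19 (y) x 6 mm with 2.5 mm ribs on top forming two grooves for the lips; on it a 10 mm stem, the spring washer, and the plastic grip. Caught and sprung up, its origin stands 28 mm above the strut's
- post_grip (a point): on the post's axis, 76 mm above its origin: where to hold it. The grip is a straight barrel 24 (x) x 16 (y) mm from 28 to 89 mm above the origin; its long side and the line on its cap lie along the nut. Two nut corners are relieved: it turns clockwise only, and the others strike the channel walls 0 to 10 degrees past the quarter turn
- washer_face (a point): underside of the round washer (40 mm across, 4 mm thick) on the post's stem, 10 mm above the post's origin. It slides up 8 mm against a spring: 5.4 N to start, then 0.9 N per mm, rigid at its end (12.6 N). It lands on the strut's top face; pushed with 12 to 18 N from there the post goes 6 to 8 mm further into the strut (which also sinks), its ribs below the lips, and only then can it turn
- coaster: round wooden coaster, 96 mm across, 8 mm thick, loose on the shelf, with the post standing on it within 22 mm of its middle. Origin: centre of its underside
- tin: closed steel tin with a flip-top lid, 108 (x) x 75 (y) x 61 mm high. Origin: centre of its underside. Leave alone
- bowl: clear glass bowl, 124 mm across, 56 mm high. Origin: centre of its underside. Leave alone
- doorstop: dark rubbery wedge doorstop, 42 (x) x 120 (y) mm, 8 to 29 mm high. Origin: centre of its underside. Leave alone
- dehumidifier: small white table dehumidifier with a pull-out tray, 150 x 150 mm, 215 mm high, fixed. Origin: centre of its underside
Not all that is in view belongs to the job. Leave any red look-alike of the post alone.

How it is judged:
By the outcome, as a careful person would: the job done as asked, in the order asked, and still so for the second after the job is handed in, with the robot touching nothing.
It also fails if it takes over 72 s, if anything falls off the work surface, if the arm or the gripper's body presses on something with over 40 N, if the wrist force passes 120 N, or if a joint passes its speed limit or range.

ROBOT

A 6-joint arm with a two-finger parallel gripper is mounted at the origin on the work surface. World frame = base frame: x ahead of the robot, y to its left, z up, the work surface at z = 0. Lengths are in m, angles in rad, forces in N, time in s.
With the tool pointing down it reaches from about 0.35 to 0.975 m from the base axis. Payload 4.9 kg.
Tool frame: the origin (TCP) lies on the centre line of the jaws, within the pads' length; the fingertips stand 8 mm ahead of it and the grasp point (between the pads) lies 11 mm behind it; z points along the fingers, y is the line along which they close (so a half turn about z gives the same grasp; the last joint's range is limited). The gripper opens to 85 mm and grips with 20 to 120 N. Pads are 22 mm wide; open, the fingers measure 114 mm over their backs; the gripper's body (76 mm by 85 mm) begins 54 mm behind the grasp point. The pads swing forward as they close: fully open they stand 13 mm farther back than shut.
Start: joints at [1.093, 0.053, 1.613, -0, 1.476, -0.119], TCP at [0.219, 0.585, 0.239] pointing down, gripper open.
Joint ranges: [-3.01, 3.01], [-1.01, 2.22], [0.06, 2.58], [-1.02, 4.17], [0.09, 2.62], [-3.14, 3.14]. Speed limits (rad/s): [2.57, 2.57, 3.14, 3.14, 3.14, 3.14].

INTERFACE

Orientations are given as a rotation vector (axis times angle).
In Python, from station import ctrl gives the robot as it stands.
- The arm moves only by the shell command python3 -m jog 'ROWS' [FORCE]. ROWS is rows parted by semicolons, their numbers by spaces, 1 to 20 of them, each of 7 numbers: the finger opening in m, then dx, dy, dz in m, then a rotation vector rx, ry, rz in rad; each row is the pose to reach, as a shift and turn from the pose commanded when the command began, along the tool's axes at that moment; what a row does not reach only later rows make up. A row lasts 1/12 s, in which the tool goes at most 0.0417 m and 0.125 rad, less where a joint would pass 70% of its speed; a pose out of reach is approached as far as the arm can. The fingers move at their own pace and stop on an object; FORCE is the grip in N (left out, the last holds). Time passes only in rows, so rows that do not move let the fingers close. It prints the time, the measured TCP pose, the force, the opening and the grip force at its end.
- ctrl.get_obs(): the state, without advancing time (a new reading comes with each control period).
- ctrl.get_image(name): name is "scene" or "top"; returns the picture (480x640x3 uint8, red, green, blue); there is no depth.
- ctrl.camera_params(name): a dict with "fx", "fy", "cx", "cy" (pixels), "T" (4x4, takes a point from camera to world coordinates). Camera axes: x right, y down, z forward; pixel columns grow to the right and rows downward; lengths in m; the calibration is good to about 2 mm. A picture is of the moment at which its call begins. camera_params takes no time and is no camera call.
- ctrl.finish_job(): hands the job in; it is judged then, once.
Trained networks look in the newest picture that a camera, given by its name, has taken for a name from the list of things; names that differ only in an ending like _2 or _b are one class to them, and where a whole thing is asked for, a point or a joint stands for the part that bears it (a point fixed in the world has none). Each returns a list of dicts, best first, with "p" (0 to 1); they miss things now and then, are a little off and sometimes report something else, mostly with a low value. They report only what shows in the picture. A call takes as long as a camera call. They do not tell look-alikes from the thing itself.
- ctrl.find_in(camera, thing): "extent" ([left, top, right, bottom] in pixels, round what is visible of it).
- ctrl.cut_out(camera, thing): "mask" (480x640 bool, what is visible of it) and "extent" ([left, top, right, bottom] in pixels, round what is visible of it).
- ctrl.tip_of(camera, thing): "xy" ([column, row] in pixels: a listed point, or the origin of a listed thing).
The state is a dict: "t": time; "q": joint angles; "dq": joint speeds; "effort": joint torques, N m; "tool_pos": TCP position; "tool_rot": TCP orientation; "contact_force": force on the tool from outside, world axes, zero at the start; "wrist_torque": the same for the moment, N m; "opening": finger opening in m; "grip_force": force on a finger pad.
Only numpy, scipy, OpenCV 4.12 (cv2) and the standard library are available. Lean on these libraries where they do the work, as an engineer would, in place of code of your own. Each camera call takes 0.05 s, during which the arm holds its last target. There are 200 camera calls.

## Working session

There is one attempt and no reset: what is moved stays moved. The work goes in short steps, Python scripts to look and compute and a shell command to move; the robot and the scene stay as the last step left them, time stands still between calls to the robot, and variables do not carry over. Pictures are saved under pics/ and viewed, at most 10 in all, crops included, and the job is handed in when it is done.

```bash
mkdir -p pics; cat > h.py <<'E'
import numpy as np, cv2
from station import ctrl
from scipy.spatial.transform import Rotation as R
def ray(cam,uv):
    p=ctrl.camera_params(cam);T=np.array(p["T"])
    d=T[:3,:3]@np.array([(uv[0]-p["cx"])/p["fx"],(uv[1]-p["cy"])/p["fy"],1.])
    return T[:3,3],d
def atz(cam,uv,z):
    o,d=ray(cam,uv);return o+d*(z-o[2])/d[2]
def tri(u1,u2):
    o1,d1=ray("scene",u1);o2,d2=ray("top",u2)
    s=np.linalg.lstsq(np.c_[d1,-d2],o2-o1,rcond=None)[0]
    a,b=o1+s[0]*d1,o2+s[1]*d2
    return (a+b)/2,np.linalg.norm(a-b)
def proj(cam,P):
    p=ctrl.camera_params(cam);q=np.linalg.inv(np.array(p["T"]))@np.r_[P,1]
    return np.array([p["fx"]*q[0]/q[2]+p["cx"],p["fy"]*q[1]/q[2]+p["cy"]])
def snap(cam,name,box=None,s=1):
    im=ctrl.get_image(cam)[:,:,::-1]
    if box: im=im[box[1]:box[3],box[0]:box[2]]
    cv2.imwrite("pics/"+name,cv2.resize(im,None,fx=s,fy=s,interpolation=cv2.INTER_CUBIC))
E
python3 - <<'E'
from h import *
np.set_printoptions(precision=4,suppress=True)
for c in("scene","top"):
    snap(c,c+"0.png")
    print(c,ctrl.camera_params(c)["T"])
    for t in("post_grip","post","post_left","post_right","washer_face","gap","strut","coaster","tin","bowl","doorstop","dehumidifier"):
        print(t,[(np.round(d["xy"],1).tolist(),round(d["p"],2)) for d in ctrl.tip_of(c,t)[:4]])
    for t in("post","strut"): print(t,[(np.round(d["extent"]).tolist(),round(d["p"],2)) for d in ctrl.find_in(c,t)[:5]])
print(ctrl.get_obs())
E
```

```text
scene [[ 0.6071  0.411  -0.6801  1.5729]
 [ 0.7943 -0.3388  0.5043 -0.8407]
 [-0.0232 -0.8464 -0.5321  0.8521]
 [ 0.      0.      0.      1.    ]]
post_grip [([300.2, 236.7], 0.83), ([304.1, 205.6], 0.54), ([138.8, 282.2], 0.34)]
post [([302.2, 262.1], 0.67), ([304.3, 226.5], 0.65), ([305.8, 231.4], 0.58)]
post_left [([304.1, 231.1], 0.64), ([402.8, 234.1], 0.54), ([141.4, 280.0], 0.22)]
post_right [([320.2, 265.5], 0.84)]
washer_face [([303.9, 224.6], 0.53), ([299.2, 261.1], 0.4)]
gap [([366.5, 244.0], 0.74)]
strut [([364.1, 256.9], 0.66)]
coaster [([302.8, 233.7], 0.64)]
tin [([226.8, 272.9], 0.66), ([366.3, 257.4], 0.56)]
bowl [([423.2, 187.6], 0.66)]
doorstop [([394.3, 290.7], 0.67)]
dehumidifier [([141.4, 283.6], 0.74)]
post [([293.0, 198.0, 313.0, 232.0], 0.68), ([295.0, 231.0, 308.0, 263.0], 0.57), ([405.0, 160.0, 445.0, 195.0], 0.51)]
strut [([290.0, 202.0, 432.0, 288.0], 0.93)]
top [[-0.0169 -0.9889  0.1479  0.3713]
 [-0.9998  0.0145 -0.0167 -0.0801]
 [ 0.0144 -0.1481 -0.9889  1.5415]
 [ 0.      0.      0.      1.    ]]
post_grip [([343.0, 246.8], 0.74), ([306.1, 296.4], 0.7
[... 422 characters left out ...]
dehumidifier [([478.0, 321.2], 0.59), ([303.4, 173.4], 0.54)]
post [([119.0, 266.0, 168.0, 313.0], 0.56), ([307.0, 289.0, 321.0, 306.0], 0.55), ([340.0, 247.0, 350.0, 258.0], 0.5)]
strut [([222.0, 200.0, 372.0, 228.0], 0.9)]
{'t': 1.5, 'q': array([ 1.093 ,  0.0527,  1.6129,  0.    ,  1.476 , -0.119 ]), 'dq': array([-0.0002,  0.0012, -0.0007, -0.0006,  0.0015, -0.0009]), 'effort': array([  0.0002, -39.3667, -37.0454,  -0.0002,   0.0005,   0.    ]), 'tool_pos': array([0.2194, 0.5852, 0.2393]), 'tool_rot': array([-0.5606, -3.0911,  0.0001]), 'contact_force': array([-0.6232, -0.145 , -0.0485]), 'wrist_torque': array([ 0.0124, -0.0177,  0.0087]), 'grip_force': 0.0, 'opening': 0.08517451308147216}
```

View pics/scene0.png

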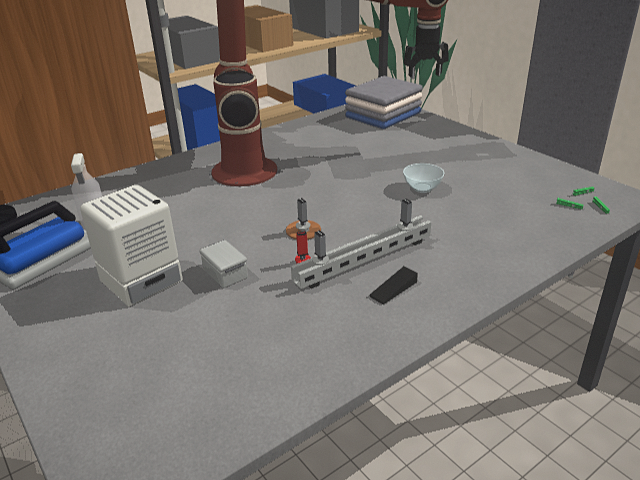

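View pics/top0.png

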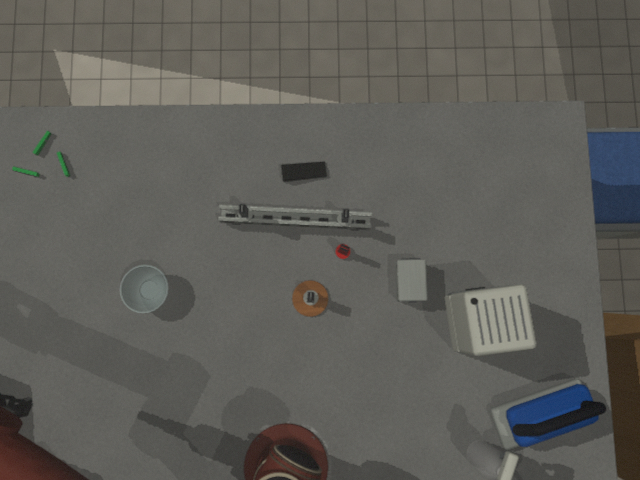

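The grey post stands on the coaster, at scene (302,212) and top (311,297). The red look-alike is at scene (302,245) and top (343,252). The standing posts are at top (243,211) and (346,215). Next I take close crops to get the angles.

```bash
python3 - <<'E'
from h import *
np.set_printoptions(precision=4,suppress=True)
snap("top","top1.png",(290,275,340,315),14)
snap("top","top2.png",(215,190,380,240),4.8)
snap("scene","scene1.png",(280,190,440,300),5)
print("coaster",atz("top",(309.8,297.8),.004),tri((302.8,233.7),(309.8,297.8)))
print("grip",tri((304.1,205.6),(306.1,296.4)))
print("gap",atz("top",(293.3,213.4),.056),tri((366.5,244),(293.3,213.4)))
for c in("scene","top"):
    for d in ctrl.cut_out(c,"strut")[:1]:
        m=d["mask"].astype(np.uint8);print(c,cv2.minAreaRect(cv2.findNonZero(m)))
    for d in ctrl.cut_out(c,"post"):
        m=d["mask"].astype(np.uint8);print(c,d["p"],d["extent"],cv2.minAreaRect(cv2.findNonZero(m)),m.sum())
E
```

```text
coaster [ 0.4284 -0.0683  0.004 ] (array([ 0.4286, -0.0685, -0.0082]), np.float64(0.0007692657326445713))
grip (array([ 0.4291, -0.0599,  0.0767]), np.float64(0.0009745369141603712))
gap [ 0.647  -0.0284  0.056 ] (array([ 0.6473, -0.0288,  0.0519]), np.float64(0.0013934966242035419))
scene ((357.098388671875, 242.1175079345703), (51.32347869873047, 149.3079833984375), 67.4204330444336)
scene 0.91 [294.2, 230.5, 310.4, 263.1] ((302.5, 247.5), (31.0, 15.0), 90.0) 339
scene 0.69 [296.3, 197.8, 313.1, 231.8] ((303.0, 215.0), (32.0, 12.0), 90.0) 294
top ((294.27178955078125, 216.90155029296875), (152.2576141357422, 20.89772605895996), 2.7791669368743896)
top 0.7 [337.8, 245.6, 349.7, 257.9] ((342.2500305175781, 251.25003051757812), (13.435027122497559, 14.142135620117188), 45.0) 175
top 0.61 [307.2, 290.7, 321.6, 305.9] ((310.0, 298.0), (14.0, 14.0), 90.0) 179
top 0.19 [278.9, 161.3, 326.2, 182.1] ((302.5704040527344, 170.40687561035156), (18.406646728515625, 45.094905853271484), 82.09283447265625) 756
```

View pics/top1.png

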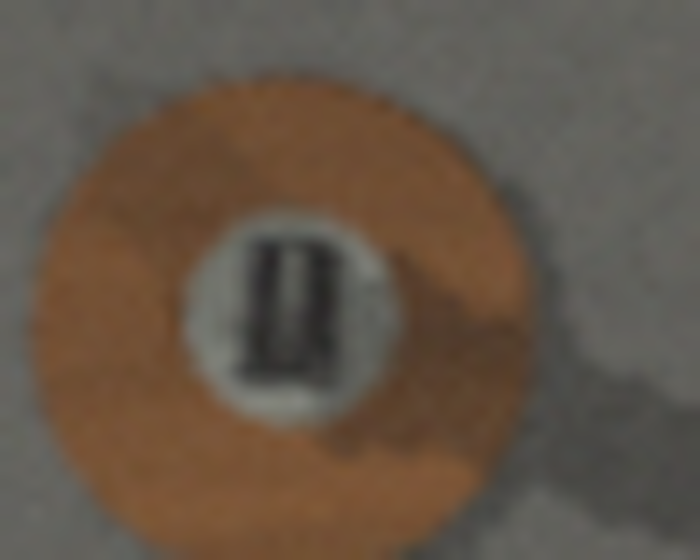

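View pics/top2.png

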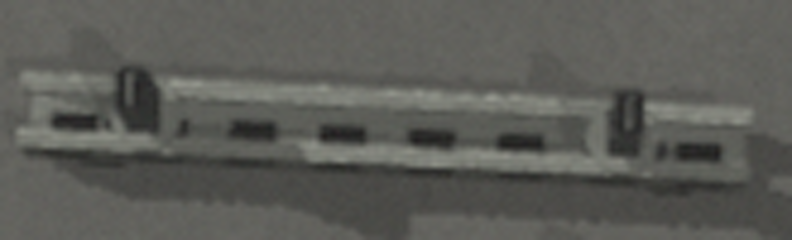

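View pics/scene1.png

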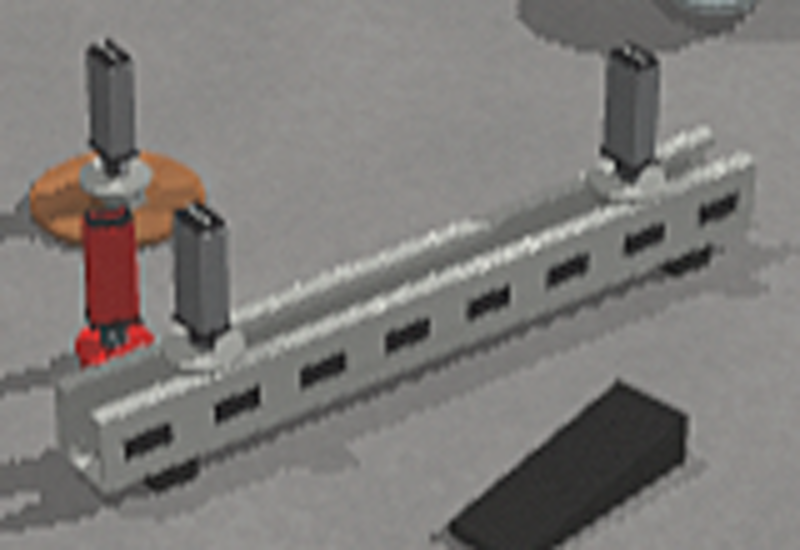

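Crops: the loose cap is centred near top (310.9,296.4), with its line about 4° off the image vertical, so the nut lies roughly along world x. The standing caps are near top (242.3,208.3) and (345.8,213.3), and in the scene crop at (632,53) and (203,217).

```bash
python3 - <<'E'
from h import *
np.set_printoptions(precision=4,suppress=True)
t=lambda x,y:(215+x/4.8-.4,190+y/4.8-.4); s=lambda x,y:(280+x/5-.4,190+y/5-.4); o=lambda x,y:(290+x/14-.5,275+y/14-.5)
print("loose cap",tri(s(110,50),o(292,300)),atz("top",o(292,300),.097),"washer",atz("top",o(293,320),.022))
a=atz("top",o(297,245),.097);b=atz("top",o(290,345),.097);print("line ang",np.degrees(np.arctan2(*(a-b)[1::-1])))
L,R_=tri(s(632,53),t(131,88)),tri(s(203,217),t(628,112));print(L,R_)
L,R_=[atz("top",t(*p),.132) for p in((131,88),(628,112))];print(L,R_,(L+R_)/2,np.linalg.norm(L-R_),"strut y ang from world y deg",np.degrees(np.arctan2(-(L-R_)[0],(L-R_)[1])))
for n,p in dict(farL=(22,75),farR=(752,110),nearL=(18,132),nearR=(745,170)).items(): print(n,atz("top",t(*p),.056))
# edge line fit of strut along image: strong horizontal-ish edges
g=cv2.GaussianBlur(cv2.cvtColor(ctrl.get_image("top"),cv2.COLOR_RGB2GRAY),(3,3),0)
for c in range(255,340,10): print(c,g[200:232,c].tolist())
q=ctrl.get_obs();M=R.from_rotvec(q["tool_rot"]).as_matrix();print(M)
E
```

```text
loose cap (array([ 0.4301, -0.0695,  0.0985]), np.float64(0.002179893411676213)) [ 0.4295 -0.0704  0.097 ] washer [ 0.4288 -0.0701  0.022 ]
line ang -4.806150432855851
(array([0.6489, 0.0968, 0.1307]), np.float64(0.0003473142640180471)) (array([ 0.6334, -0.1601,  0.1289]), np.float64(0.0019706612142238794))
[0.6485 0.0965 0.132 ] [ 0.6322 -0.1607  0.132 ] [ 0.6404 -0.0321  0.132 ] 0.25776895067442634 strut y ang from world y deg -3.6222430360200892
farL [0.6715 0.1654 0.056 ]
farR [ 0.6464 -0.233   0.056 ]
nearL [0.6399 0.1673 0.056 ]
nearR [ 0.6133 -0.2282  0.056 ]
255 [95, 95, 95, 91, 87, 93, 113, 131, 129, 117, 104, 95, 94, 94, 92, 86, 79, 80, 87, 93, 93, 86, 74, 65, 67, 72, 74, 75, 75, 74, 75, 83]
265 [97, 98, 98, 95, 92, 92, 101, 114, 124, 128, 117, 98, 92, 92, 81, 60, 44, 43, 57, 79, 93, 94, 81, 61, 58, 69, 74, 75, 75, 75, 76, 80]
275 [98, 97, 98, 97, 94, 90, 92, 109, 125, 127, 117, 104, 95, 94, 94, 93, 89, 88, 95, 103, 100, 96, 90, 76, 66, 67, 72, 74, 74, 74, 75, 76]
285 [97, 97, 98, 97, 93, 89, 90, 99, 114, 124, 127, 115, 96, 90, 90, 79, 60, 43, 47, 73, 105, 124, 127, 106, 69, 57, 67, 73, 74, 74, 73, 74]
295 [97, 96, 96, 96, 94, 90, 88, 93, 110, 126, 125, 115, 103, 95, 92, 91, 91, 88, 87, 97, 115, 126, 123, 108, 83, 68, 67, 71, 73, 74, 74, 74]
305 [97, 97, 97, 96, 96, 93, 89, 91, 105, 125, 133, 127, 113, 96, 90, 89, 79, 60, 45, 48, 74, 107, 126, 130, 109, 70, 57, 68, 74, 74, 74, 75]
315 [98, 98, 97, 97, 98, 98, 95, 90, 93, 106, 121, 125, 117, 102, 93, 91, 91, 91, 88, 85, 95, 118, 131, 126, 108, 83, 67, 68, 75, 77, 77, 76]
325 [94, 92, 92, 93, 92, 91, 89, 89, 93, 106, 122, 127, 123, 110, 96, 91, 89, 79, 60, 44, 51, 83, 116, 126, 119, 95, 65, 58, 69, 76, 77, 77]
335 [97, 96, 96, 97, 97, 96, 93, 89, 88, 92, 103, 114, 114, 105, 92, 83, 81, 82, 82, 81, 83, 95, 112, 123, 125, 112, 84, 67, 69, 74, 76, 75]
[[-0.9363  0.3512 -0.    ]
 [ 0.3512  0.9363  0.    ]
 [ 0.      0.     -1.    ]]
```

```bash
r="0.06 -0.427 -0.54 0 0 0 2.866"; python3 -m jog '0.06 -0.427 -0.54 0 0 0 2.866;0.06 -0.427 -0.54 0 0 0 2.866;0.06 -0.427 -0.54 0 0 0 2.866;0.06 -0.427 -0.54 0 0 0 2.866;0.06 -0.427 -0.54 0 0 0 2.866;0.06 -0.427 -0.54 0 0 0 2.866;0.06 -0.427 -0.54 0 0 0 2.866;0.06 -0.427 -0.54 0 0 0 2.866;0.06 -0.427 -0.54 0 0 0 2.866;0.06 -0.427 -0.54 0 0 0 2.866;0.06 -0.427 -0.54 0 0 0 2.866;0.06 -0.427 -0.54 0 0 0 2.866;0.06 -0.427 -0.54 0 0 0 2.866;0.06 -0.427 -0.54 0 0 0 2.866;0.06 -0.427 -0.54 0 0 0 2.866;0.06 -0.427 -0.54 0 0 0 2.866;0.06 -0.427 -0.54 0 0 0 2.866;0.06 -0.427 -0.54 0 0 0 2.866;0.06 -0.427 -0.54 0 0 0 2.866;0.06 -0.427 -0.54 0 0 0 2.866' 30
cat > st.py <<'E'
from h import *
import sys
np.set_printoptions(precision=4,suppress=True)
# usage: st.py x y z yawdeg(of tool y) -> tool-axes shift and rz
q=ctrl.get_obs();M=R.from_rotvec(q["tool_rot"]).as_matrix()
yaw=np.degrees(np.arctan2(M[1,1],M[0,1]))
print("t",round(q["t"],2),"pos",q["tool_pos"],"yaw",round(yaw,2),"z",M[:,2],"F",q["contact_force"],"T",q["wrist_torque"],"q",q["q"],"open",q["opening"])
if len(sys.argv)>4:
    a=list(map(float,sys.argv[1:]));d=np.array(a[:3])-q["tool_pos"];r=-(a[3]-yaw)
    print("shift",M.T@d,"rz",np.radians((r+180)%360-180))
E
python3 st.py .4295 -.070 .073 -94.8
```

```text
t: 3.57
tool_pos: [0.4297, -0.0711, 0.2393]
tool_rot: [-3.112, -0.43, 0.0]
contact_force: [0.3, -0.3, 0.2]
opening: 0.0602
grip_force: 0.0
t 3.57 pos [ 0.4297 -0.0711  0.2393] yaw -74.25 z [-0.0002  0.0001 -1.    ] F [ 0.3441 -0.3053  0.182 ] T [0.0264 0.075  0.0036] q [-0.3353 -0.429   2.0314  0.      1.5394  0.9606] open 0.060175336066367095
shift [ 0.0002 -0.0011  0.1663] rz 0.3586999830515205
```

```bash
python3 -m jog '0.06 0 0 0.03 0 0 0.12;0.06 0 0 0.06 0 0 0.24;0.06 0 0 0.09 0 0 0.359;0.06 0 0 0.12 0 0 0.359;0.06 0 -0.001 0.15 0 0 0.359;0.06 0 -0.001 0.166 0 0 0.359;0.06 0 -0.001 0.166 0 0 0.359;0.06 0 -0.001 0.166 0 0 0.359'; python3 - <<'E'
from h import *
snap("scene","scene2.png",(250,150,350,250),6)
snap("top","top3.png",(270,255,350,335),7)
E
python3 st.py .4295 -.070 .073 -94.8
```

```text
t: 4.23
tool_pos: [0.4288, -0.0692, 0.0728]
tool_rot: [-3.139, 0.12, 0.003]
contact_force: [0.1, -0.1, 0.6]
opening: 0.0597
grip_force: 0.0
t 4.33 pos [ 0.4307 -0.0699  0.0751] yaw -94.37 z [ 0.003 -0.001 -1.   ] F [ 0.0693 -0.3253 -0.7768] T [-0.014  -0.01   -0.0234] q [-0.3317 -0.2569  2.1865  0.      1.2089  1.3153] open 0.060314810849801295
shift [-0.0012  0.0002  0.0021] rz 0.007531194136568466
```

View pics/scene2.png

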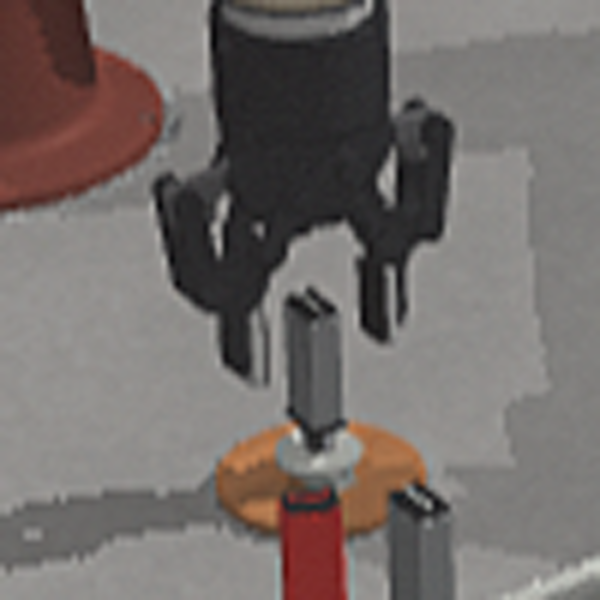

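The jaws straddle the grey post, crop (315,300), and it sits centred between the pads. Next I close and lift slightly.

```bash
python3 -m jog '0 0 0 0 0 0 0;0 0 0 0 0 0 0;0 0 0 0 0 0 0;0 0 0 0 0 0 0;0 0 0 0 0 0 0;0 0 0 0 0 0 0;0 0 0 0 0 0 0' 80; python3 -m jog '0 0 0 -0.005 0 0 0;0 0 0 -0.02 0 0 0;0 0 0 -0.05 0 0 0;0 0 0 -0.08 0 0 0;0 0 0 -0.08 0 0 0'; python3 st.py .641 -.032 .152 -3.7
```

```text
t: 4.92
tool_pos: [0.4303, -0.0696, 0.0745]
tool_rot: [3.139, -0.12, 0.003]
contact_force: [-0.6, 0.9, 6.2]
opening: 0.0143
grip_force: 79.0
t: 5.33
tool_pos: [0.4324, -0.0705, 0.1593]
tool_rot: [3.136, -0.119, 0.015]
contact_force: [1.6, -1.0, 0.2]
opening: 0.0146
grip_force: 78.2
t 5.33 pos [ 0.4324 -0.0705  0.1593] yaw -94.36 z [ 0.0092 -0.0034 -1.    ] F [ 1.6431 -0.9912  0.209 ] T [-0.0857 -0.0829  0.0147] q [-0.3317 -0.3675  2.1214 -0.0003  1.3778  1.3153] open 0.014582120580802391
shift [ 0.205  -0.0543  0.009 ] rz -1.582343959357788
```

```bash
python3 -m jog '0 0 0 0 0 0 -0.125;0 0 0 0 0 0 -0.25;0 0.03 -0.008 0.008 0 0 -0.375;0 0.06 -0.016 0.008 0 0 -0.5;0 0.09 -0.024 0.008 0 0 -0.625;0 0.12 -0.032 0.008 0 0 -0.75;0 0.15 -0.04 0.008 0 0 -0.875;0 0.18 -0.048 0.008 0 0 -1;0 0.205 -0.054 0.008 0 0 -1.125;0 0.205 -0.054 0.008 0 0 -1.25;0 0.205 -0.054 0.008 0 0 -1.375;0 0.205 -0.054 0.008 0 0 -1.5;0 0.205 -0.054 0.008 0 0 -1.582;0 0.205 -0.054 0.008 0 0 -1.582;0 0.205 -0.054 0.008 0 0 -1.582;0 0.205 -0.054 0.008 0 0 -1.582'; python3 - <<'E'
from h import *
snap("scene","scene3.png",(280,140,440,300),3.7)
snap("top","top4.png",(245,180,345,250),8)
a=cv2.imread("pics/scene3.png")
E
python3 st.py .641 -.032 .152 -3.7
```

```text
t: 6.67
tool_pos: [0.6374, -0.0311, 0.1445]
tool_rot: [-2.294, -2.145, 0.001]
contact_force: [0.4, -0.1, -1.6]
opening: 0.0143
grip_force: 78.5
t 6.77 pos [ 0.6376 -0.0312  0.145 ] yaw -3.79 z [-0.0005  0.     -1.    ] F [ 0.5231 -0.2325 -1.6028] T [-0.0315 -0.0308 -0.0143] q [-0.1654  0.1567  1.6625 -0.0001  1.3229 -0.0992] open 0.014477642435410795
shift [-0.0006  0.0034 -0.007 ] rz -0.0015890296342030551
```

View pics/scene3.png

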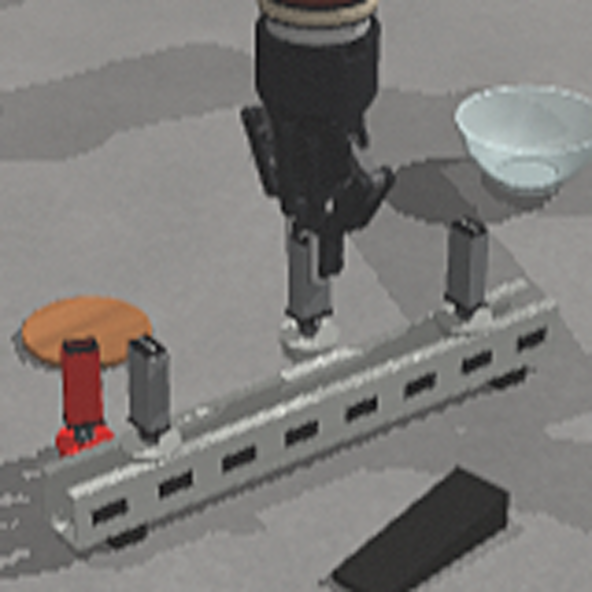

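View pics/top4.png

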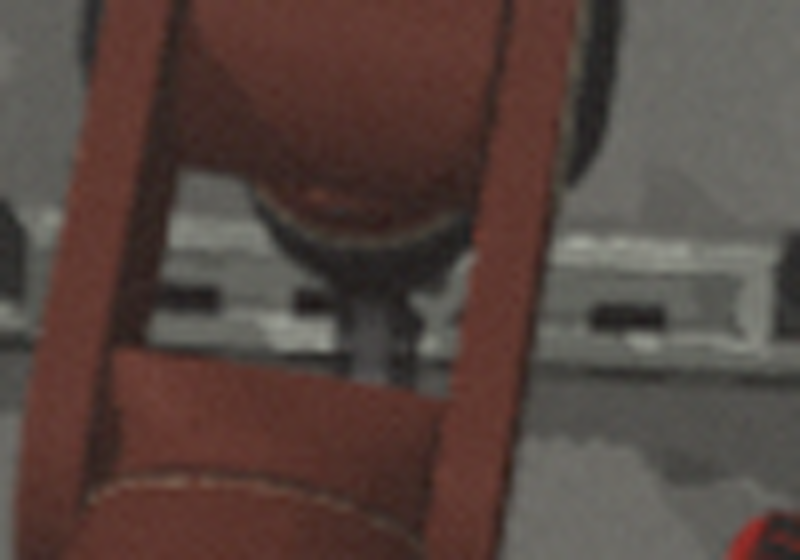

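Scene crop: the post is held upright, its washer at (310,333). The standing washers are at (468,318) and (152,440). The top view is mostly blocked by the arm. I check the offset against the standing washers and edges.

```bash
python3 - <<'E'
from h import *
np.set_printoptions(precision=4,suppress=True)
s=lambda x,y:(280+x/3.7-.4,140+y/3.7-.4)
p=ctrl.get_obs()["tool_pos"];print("held pred",proj("scene",[p[0],p[1],p[2]-.0665+.012]),"seen",s(310,333), atz("scene",s(310,333),p[2]-.0545))
print("standing washer pts z=.058",atz("scene",s(468,318),.058),atz("scene",s(152,440),.058))
for x,y in((.640,-.032),(.643,-.032)):print(proj("top",[x,y,.056]))
n=atz("top",(295,221.3),.056);f=atz("top",(295,209.5),.056);print(n,f,(n+f)/2)
# detailed: top lips via outer edges: far outer ~ 207.8, near outer ~ 224
E
python3 st.py .641 -.032 .130 -3.7
```

```text
held pred [363.6457 229.3043] seen (363.38378378378377, 229.6) [ 0.6383 -0.0326  0.0905]
standing washer pts z=.058 [0.6527 0.0986 0.058 ] [ 0.6333 -0.1599  0.058 ]
[294.6939 216.0092]
[294.6829 214.8814]
[ 0.6259 -0.0327  0.056 ] [ 0.6573 -0.033   0.056 ] [ 0.6416 -0.0328  0.056 ]
t 6.77 pos [ 0.6376 -0.0312  0.145 ] yaw -3.79 z [-0.0005  0.     -1.    ] F [ 0.5231 -0.2325 -1.6028] T [-0.0315 -0.0308 -0.0143] q [-0.1654  0.1567  1.6625 -0.0001  1.3229 -0.0992] open 0.014477642435410795
shift [-0.0006  0.0034  0.015 ] rz -0.0015890296342030551
```

```bash
python3 -m jog '0 0 0.0039 0.005 0 0 0;0 0 0.0039 0.01 0 0 0;0 0 0.0039 0.015 0 0 0;0 0 0.0039 0.017 0 0 0;0 0 0.0039 0.017 0 0 0'; python3 -m jog '0 0 0 0.001 0 0 0;0 0 0 0.002 0 0 0;0 0 0 0.003 0 0 0;0 0 0 0.004 0 0 0;0 0 0 0.004 0 0 0';python3 -m jog '0 0 0 0.001 0 0 0;0 0 0 0.002 0 0 0;0 0 0 0.003 0 0 0;0 0 0 0.003 0 0 0'; python3 st.py .6415 -.0315 .11 -3.7
```

```text
t: 7.18
tool_pos: [0.641, -0.0313, 0.1268]
tool_rot: [-2.291, -2.147, 0.002]
contact_force: [0.3, -0.8, -1.3]
opening: 0.0146
grip_force: 78.4
t: 7.6
tool_pos: [0.6417, -0.0314, 0.1242]
tool_rot: [-2.292, -2.148, 0.0]
contact_force: [0.6, -0.5, -1.0]
opening: 0.0144
grip_force: 78.4
t: 7.93
tool_pos: [0.6416, -0.0314, 0.121]
tool_rot: [-2.292, -2.148, 0.0]
contact_force: [-0.4, 0.4, -1.5]
opening: 0.0144
grip_force: 78.4
t 7.93 pos [ 0.6416 -0.0314  0.121 ] yaw -3.73 z [-0.0005  0.0001 -1.    ] F [-0.4485  0.4143 -1.548 ] T [-0.0136 -0.015  -0.0183] q [-0.1647  0.1894  1.6682  0.      1.2845 -0.0996] open 0.014426426416346883
shift [-0.0001 -0.0001  0.011 ] rz -0.00046885416180906544
```

```bash
for i in 1; do python3 -m jog '0 0 0 0.001 0 0 0;0 0 0 0.002 0 0 0;0 0 0 0.003 0 0 0;0 0 0 0.003 0 0 0'; python3 -m jog '0 0 0 0.001 0 0 0;0 0 0 0.002 0 0 0;0 0 0 0.002 0 0 0'; python3 -m jog '0 0 0 0.001 0 0 0;0 0 0 0.002 0 0 0;0 0 0 0.002 0 0 0';done
```

```text
t: 8.27
tool_pos: [0.6419, -0.0315, 0.1186]
tool_rot: [2.292, 2.148, 0.0]
contact_force: [-0.4, -1.3, 1.1]
opening: 0.0147
grip_force: 78.8
t: 8.52
tool_pos: [0.642, -0.0315, 0.1169]
tool_rot: [2.292, 2.148, 0.0]
contact_force: [-0.7, 0.7, 4.0]
opening: 0.0148
grip_force: 79.3
t: 8.77
tool_pos: [0.642, -0.0315, 0.1153]
tool_rot: [2.292, 2.148, 0.0]
contact_force: [-3.8, 0.8, 6.9]
opening: 0.0145
grip_force: 79.7
```

Contact starts early, at origin height about 52 mm, so the nut is on the lips. The side force points to −x. I lighten the push and ease the post that way.

```bash
python3 -m jog '0 0 0 -0.001 0 0 0;0 0 -0.0005 -0.001 0 0 0;0 0 -0.001 -0.001 0 0 0;0 0 -0.001 -0.001 0 0 0'; python3 -m jog '0 0 -0.0005 0 0 0 0;0 0 -0.001 0 0 0 0;0 0 -0.001 0 0 0 0';python3 -m jog '0 0 -0.0005 0 0 0 0;0 0 -0.001 0 0 0 0;0 0 -0.001 0 0 0 0'; python3 st.py
```

```text
t: 9.1
tool_pos: [0.6417, -0.0314, 0.1164]
tool_rot: [2.291, 2.147, 0.003]
contact_force: [-0.6, 0.7, 4.8]
opening: 0.0146
grip_force: 79.4
t: 9.35
tool_pos: [0.6413, -0.0314, 0.1165]
tool_rot: [2.29, 2.146, 0.005]
contact_force: [3.2, -0.0, 4.7]
opening: 0.0147
grip_force: 79.3
t: 9.6
tool_pos: [0.638, -0.0312, 0.1148]
tool_rot: [-2.291, -2.147, 0.003]
contact_force: [-0.4, -0.2, -1.3]
opening: 0.0145
grip_force: 78.4
t 9.6 pos [ 0.638  -0.0312  0.1148] yaw -3.72 z [-0.0022 -0.     -1.    ] F [-0.3629 -0.1681 -1.3231] T [-0.0182  0.0116 -0.0202] q [-0.1652  0.1891  1.6797 -0.0004  1.275  -0.1001] open 0.014495270746906506
```

It dropped in: Fz is back to the bare weight at x = 0.638. Next I go down until the washer lands.

```bash
python3 -m jog '0 0 0 0.001 0 0 0;0 0 0 0.002 0 0 0;0 0 0 0.003 0 0 0;0 0 0 0.003 0 0 0'; python3 -m jog '0 0 0 0.001 0 0 0;0 0 0 0.002 0 0 0;0 0 0 0.003 0 0 0;0 0 0 0.003 0 0 0'; python3 -m jog '0 0 0 0.001 0 0 0;0 0 0 0.002 0 0 0;0 0 0 0.002 0 0 0';  python3 -m jog '0 0 0 0.001 0 0 0;0 0 0 0.002 0 0 0;0 0 0 0.002 0 0 0'
```

```text
t: 9.93
tool_pos: [0.6374, -0.0311, 0.1105]
tool_rot: [-2.29, -2.146, 0.004]
contact_force: [0.9, 0.2, -1.4]
opening: 0.0151
grip_force: 78.4
t: 10.27
tool_pos: [0.6381, -0.0312, 0.1089]
tool_rot: [-2.291, -2.147, 0.002]
contact_force: [-0.2, 0.3, -0.8]
opening: 0.015
grip_force: 78.8
t: 10.52
tool_pos: [0.6387, -0.0312, 0.1076]
tool_rot: [-2.292, -2.148, 0.0]
contact_force: [-3.4, -0.5, 2.6]
opening: 0.0146
grip_force: 79.1
t: 10.77
tool_pos: [0.6388, -0.0312, 0.1056]
tool_rot: [2.292, 2.148, 0.0]
contact_force: [-4.0, 0.4, 4.5]
opening: 0.0142
grip_force: 79.3
```

```bash
python3 -m jog '0 0 -0.0007 0.001 0 0 0;0 0 -0.0007 0.002 0 0 0;0 0 -0.0007 0.003 0 0 0;0 0 -0.0007 0.003 0 0 0'; python3 -m jog '0 0 0 0.001 0 0 0;0 0 0 0.002 0 0 0;0 0 0 0.003 0 0 0;0 0 0 0.003 0 0 0'; python3 -m jog '0 0 0 0.001 0 0 0;0 0 0 0.002 0 0 0;0 0 0 0.003 0 0 0;0 0 0 0.003 0 0 0'
```

```text
t: 11.1
tool_pos: [0.6387, -0.0312, 0.1032]
tool_rot: [2.292, 2.147, 0.002]
contact_force: [-3.2, 0.4, 5.8]
opening: 0.0148
grip_force: 79.5
t: 11.43
tool_pos: [0.6387, -0.0312, 0.1005]
tool_rot: [2.292, 2.147, 0.002]
contact_force: [-3.7, 0.4, 8.1]
opening: 0.0145
grip_force: 79.8
t: 11.77
tool_pos: [0.6388, -0.0313, 0.0979]
tool_rot: [2.292, 2.147, 0.001]
contact_force: [-4.8, 0.3, 9.3]
opening: 0.0147
grip_force: 80.0
```

```bash
python3 -m jog '0 0 -0.0005 0.001 0 0 0;0 0 -0.001 0.002 0 0 0;0 0 -0.001 0.003 0 0 0;0 0 -0.001 0.003 0 0 0'; python3 -m jog '0 0 0 0.001 0 0 0;0 0 0 0.002 0 0 0;0 0 0 0.002 0 0 0'; python3 -m jog '0 0 0 0.001 0 0 0;0 0 0 0.001 0 0 0;0 0 0 0.001 0 0 0'; python3 st.py
```

```text
t: 12.1
tool_pos: [0.6387, -0.0312, 0.0957]
tool_rot: [2.29, 2.146, 0.004]
contact_force: [-3.3, 0.2, 11.2]
opening: 0.0147
grip_force: 80.2
t: 12.35
tool_pos: [0.6387, -0.0313, 0.0942]
tool_rot: [2.29, 2.146, 0.004]
contact_force: [-5.3, 1.3, 12.9]
opening: 0.0148
grip_force: 80.4
t: 12.6
tool_pos: [0.6388, -0.0313, 0.0941]
tool_rot: [2.29, 2.146, 0.004]
contact_force: [-6.8, 1.8, 15.5]
opening: 0.0145
grip_force: 81.1
t 12.6 pos [ 0.6388 -0.0313  0.0941] yaw -3.72 z [ 0.0036 -0.0005 -1.    ] F [-6.7628  1.7979 15.5255] T [ 0.2154  1.2801 -0.0087] q [-0.1652  0.2101  1.693   0.0001  1.2349 -0.1004] open 0.01450224864725993
```

```bash
python3 -m jog '0 0 -0.0005 -0.0005 0 0 0;0 0 -0.001 -0.0005 0 0 0;0 0 -0.0015 -0.0005 0 0 0;0 0 -0.0015 -0.0005 0 0 0'; python3 st.py;python3 -m jog '0 0 -0.0005 0 0 0 0;0 0 -0.001 0 0 0 0;0 0 -0.001 0 0 0 0'; python3 st.py
```

```text
t: 12.93
tool_pos: [0.6385, -0.0313, 0.0946]
tool_rot: [2.288, 2.144, 0.008]
contact_force: [-2.0, 0.9, 12.4]
opening: 0.0149
grip_force: 80.5
t 12.93 pos [ 0.6385 -0.0313  0.0946] yaw -3.72 z [ 0.0073 -0.0007 -1.    ] F [-2.0378  0.9103 12.423 ] T [ 0.1393  0.403  -0.0338] q [-0.1655  0.2067  1.6961  0.0005  1.2315 -0.1007] open 0.014863420152461745
t: 13.18
tool_pos: [0.6383, -0.0312, 0.0949]
tool_rot: [2.287, 2.143, 0.01]
contact_force: [1.0, 1.0, 11.7]
opening: 0.0143
grip_force: 80.4
t 13.18 pos [ 0.6383 -0.0312  0.0949] yaw -3.73 z [ 0.0095 -0.0008 -1.    ] F [ 0.9534  1.0291 11.6674] T [0.122  0.0291 0.0039] q [-0.1656  0.2046  1.6979  0.0008  1.2295 -0.1008] open 0.014298728675468457
```

```bash
python3 -m jog '0 0 0 0.001 0 0 0;0 0 0 0.0015 0 0 0;0 0 0 0.0015 0 0 0.05;0 0 0 0.0015 0 0 0.1;0 0 0 0.0015 0 0 0.15;0 0 0 0.0015 0 0 0.15'; python3 st.py
```

```text
t: 13.68
tool_pos: [0.6387, -0.0315, 0.0941]
tool_rot: [2.442, 1.964, 0.011]
contact_force: [0.0, 1.2, 13.5]
opening: 0.015
grip_force: 80.6
t 13.68 pos [ 0.6387 -0.0315  0.0941] yaw -12.41 z [ 0.0104 -0.0015 -0.9999] F [ 0.0356  1.1572 13.5264] T [ 0.0726  0.1457 -0.0098] q [-0.1657  0.206   1.6978  0.0003  1.2273  0.0508] open 0.015032796747134054
```

```bash
python3 -m jog '0 0 0 0 0 0 0.07;0 0 0 0 0 0 0.14;0 0 0 0 0 0 0.21;0 0 0 0 0 0 0.28;0 0 0 0 0 0 0.28'; python3 st.py; python3 -m jog '0 0 0 0 0 0 0.08;0 0 0 0 0 0 0.16;0 0 0 0 0 0 0.24;0 0 0 0 0 0 0.32;0 0 0 0 0 0 0.32'; python3 st.py .6386 -.0313 .094 -93.7
```

```text
t: 14.1
tool_pos: [0.6389, -0.032, 0.0941]
tool_rot: [2.693, 1.603, 0.013]
contact_force: [1.2, -0.9, 13.2]
opening: 0.0149
grip_force: 80.5
t 14.1 pos [ 0.6389 -0.032   0.0941] yaw -28.49 z [ 0.0109 -0.0024 -0.9999] F [ 1.1847 -0.9155 13.1772] T [-0.1739  0.0447 -0.0055] q [-0.166   0.2061  1.6977 -0.0006  1.2267  0.3315] open 0.0148511509353287
t: 14.52
tool_pos: [0.6391, -0.0324, 0.0942]
tool_rot: [2.915, 1.153, 0.015]
contact_force: [0.8, -2.1, 12.4]
opening: 0.015
grip_force: 80.5
t 14.52 pos [ 0.6391 -0.0324  0.0942] yaw -46.84 z [ 0.0113 -0.0033 -0.9999] F [ 0.8415 -2.1238 12.4338] T [-0.4115 -0.0242 -0.0553] q [-0.1663  0.2061  1.6975 -0.0015  1.2263  0.6517] open 0.014953596333761239
shift [ 0.0004 -0.0011  0.0002] rz 0.8177915494229948
```

```bash
python3 -m jog '0 0 0 0.0004 0 0 0.08;0 0 0 0.0004 0 0 0.16;0 0 0 0.0004 0 0 0.24;0 0 0 0.0004 0 0 0.32;0 0 0 0.0004 0 0 0.4;0 0 0 0.0004 0 0 0.4'; python3 st.py; python3 -m jog '0 0 0 0 0 0 0.07;0 0 0 0 0 0 0.14;0 0 0 0 0 0 0.21;0 0 0 0 0 0 0.28;0 0 0 0 0 0 0.28'; python3 st.py;  python3 -m jog '0 0 0 0 0 0 0.06;0 0 0 0 0 0 0.1;0 0 0 0 0 0 0.1'; python3 st.py .6386 -.0313 .094 -93.7
```

```text
t: 15.02
tool_pos: [0.6398, -0.0337, 0.0944]
tool_rot: [3.084, 0.551, 0.019]
contact_force: [2.8, -5.5, 12.8]
opening: 0.0149
grip_force: 80.5
t 15.02 pos [ 0.6398 -0.0337  0.0944] yaw -69.75 z [ 0.0135 -0.006  -0.9999] F [ 2.7611 -5.4544 12.7599] T [-1.0856 -0.3803  0.0663] q [-0.1671  0.2064  1.6968 -0.0039  1.2241  1.0515] open 0.014854822292102323
t: 15.43
tool_pos: [0.64, -0.0342, 0.0945]
tool_rot: [3.132, 0.116, 0.021]
contact_force: [1.6, -6.2, 12.5]
opening: 0.0147
grip_force: 80.4
t 15.43 pos [ 0.64   -0.0342  0.0945] yaw -85.78 z [ 0.0139 -0.007  -0.9999] F [ 1.5667 -6.222  12.4774] T [-1.3594 -0.3914  0.0807] q [-0.1675  0.2064  1.6966 -0.0048  1.2237  1.3312] open 0.014735103857152113
t: 15.68
tool_pos: [0.6399, -0.0342, 0.0944]
tool_rot: [3.135, -0.04, 0.021]
contact_force: [1.5, -6.3, 13.1]
opening: 0.0149
grip_force: 80.4
t 15.68 pos [ 0.6399 -0.0342  0.0944] yaw -91.45 z [ 0.0135 -0.0069 -0.9999] F [ 1.4639 -6.2778 13.1102] T [-1.3606 -0.2969  0.0589] q [-0.1674  0.2064  1.6968 -0.0049  1.2239  1.4302] open 0.014853611857251401
shift [-0.0013 -0.0028  0.0004] rz 0.039276268271012424
```

```bash
python3 -m jog '0 0 0.001 0 0 0 0.02;0 0 0.002 0 0 0 0.04;0 0 0.002 0 0 0 0.04'; python3 st.py; python3 -m jog '0 0 0 -0.001 0 0 0;0 0 0 -0.002 0 0 0;0 0 0 -0.003 0 0 0;0 0 0 -0.003 0 0 0'; python3 st.py;  python3 -m jog '0 0 0 -0.001 0 0 0;0 0 0 -0.002 0 0 0;0 0 0 -0.003 0 0 0;0 0 0 -0.003 0 0 0'; python3 st.py .6386 -.0313 .094 -93.7
```

```text
t: 15.93
tool_pos: [0.6398, -0.0348, 0.0943]
tool_rot: [3.137, -0.102, 0.021]
contact_force: [2.1, -2.9, 12.6]
opening: 0.0148
grip_force: 80.5
t 15.93 pos [ 0.6398 -0.0348  0.0943] yaw -93.72 z [ 0.0135 -0.0038 -0.9999] F [ 2.1269 -2.9445 12.5567] T [-0.5678 -0.3383  0.1034] q [-0.1698  0.2065  1.6968 -0.0016  1.2244  1.4664] open 0.01478418206539162
t: 16.27
tool_pos: [0.6396, -0.0348, 0.0968]
tool_rot: [3.136, -0.101, 0.021]
contact_force: [3.9, -4.2, 9.6]
opening: 0.0144
grip_force: 80.2
t 16.27 pos [ 0.6396 -0.0348  0.0968] yaw -93.67 z [ 0.0134 -0.004  -0.9999] F [ 3.9093 -4.23    9.648 ] T [-0.6764 -0.5887  0.0038] q [-0.1697  0.2035  1.6959 -0.0018  1.2284  1.4658] open 0.014414341301601666
t: 16.6
tool_pos: [0.6395, -0.0348, 0.0993]
tool_rot: [3.136, -0.101, 0.021]
contact_force: [4.5, -3.7, 8.4]
opening: 0.0146
grip_force: 80.0
t 16.6 pos [ 0.6395 -0.0348  0.0993] yaw -93.68 z [ 0.0133 -0.004  -0.9999] F [ 4.5446 -3.7401  8.4324] T [-0.656  -0.8701  0.0802] q [-0.1697  0.2004  1.6948 -0.0018  1.2326  1.4659] open 0.014609898248365574
shift [-0.0012 -0.0034  0.0052] rz 0.00038952398356976954
```

```bash
python3 -m jog '0 0.0005 0.0007 -0.001 0 0 0;0 0.001 0.0015 -0.002 0 0 0;0 0.001 0.0015 -0.003 0 0 0;0 0.001 0.0015 -0.003 0 0 0'; python3 -m jog '0 0 0 -0.001 0 0 0;0 0 0 -0.002 0 0 0;0 0 0 -0.002 0 0 0'; python3 -m jog '0 0 0 -0.001 0 0 0;0 0 0 -0.002 0 0 0;0 0 0 -0.002 0 0 0'; python3 st.py
```

```text
t: 16.93
tool_pos: [0.6396, -0.0351, 0.1013]
tool_rot: [3.139, -0.101, 0.018]
contact_force: [4.2, 0.5, 5.5]
opening: 0.0147
grip_force: 79.4
t: 17.18
tool_pos: [0.6395, -0.0351, 0.1029]
tool_rot: [3.139, -0.101, 0.017]
contact_force: [6.8, -0.6, 5.4]
opening: 0.0146
grip_force: 79.3
t: 17.43
tool_pos: [0.6394, -0.0351, 0.1044]
tool_rot: [3.139, -0.101, 0.017]
contact_force: [6.6, -0.7, 2.6]
opening: 0.0148
grip_force: 79.1
t 17.43 pos [ 0.6394 -0.0351  0.1044] yaw -93.69 z [ 0.0109 -0.0014 -0.9999] F [ 6.5814 -0.723   2.6197] T [-0.1297 -1.4577  0.0704] q [-0.1712  0.1959  1.6907  0.0005  1.2441  1.4638] open 0.014848545106160627
```

```bash
python3 -m jog '0 0.001 0 0 0 0 0;0 0.002 0 -0.001 0 0 0;0 0.002 0 -0.001 0 0 0'; python3 st.py; python3 -m jog '0 0.0005 0 -0.0005 0 0 0;0 0.0005 0 -0.001 0 0 0;0 0.0005 0 -0.001 0 0 0'; python3 st.py
```

```text
t: 17.68
tool_pos: [0.6397, -0.0351, 0.1043]
tool_rot: [3.139, -0.101, 0.009]
contact_force: [5.6, -1.9, 3.2]
opening: 0.0144
grip_force: 79.1
t 17.68 pos [ 0.6397 -0.0351  0.1043] yaw -93.68 z [ 0.0059 -0.001  -1.    ] F [ 5.5773 -1.8866  3.2   ] T [-0.2078 -1.3324  0.085 ] q [-0.1709  0.1996  1.6865  0.      1.2495  1.4641] open 0.014447343822752548
t: 17.93
tool_pos: [0.6397, -0.0351, 0.1048]
tool_rot: [3.139, -0.101, 0.008]
contact_force: [6.0, -1.3, 2.4]
opening: 0.0145
grip_force: 79.0
t 17.93 pos [ 0.6397 -0.0351  0.1048] yaw -93.68 z [ 0.005  -0.0009 -1.    ] F [ 6.0101 -1.2683  2.3926] T [-0.2567 -1.2714  0.0319] q [-0.1708  0.1998  1.6855 -0.0001  1.2512  1.4642] open 0.014457293306395844
```

```bash
python3 -m jog '0 0.001 0 -0.001 0 0 0;0 0.002 0 -0.002 0 0 0;0 0.002 0 -0.002 0 0 0'; python3 st.py; python3 -m jog '0 0.001 0 -0.001 0 0 0;0 0.001 0 -0.0015 0 0 0;0 0.001 0 -0.0015 0 0 0'; python3 st.py
```

```text
t: 18.18
tool_pos: [0.6402, -0.0351, 0.1058]
tool_rot: [3.139, -0.101, 0.001]
contact_force: [3.8, -1.7, 0.1]
opening: 0.0148
grip_force: 78.8
t 18.18 pos [ 0.6402 -0.0351  0.1058] yaw -93.68 z [ 0.0005 -0.0005 -1.    ] F [ 3.7971 -1.6854  0.141 ] T [-0.3191 -0.8825  0.0971] q [-0.1705  0.2024  1.6807 -0.0005  1.2579  1.4646] open 0.01475099168932208
t: 18.43
tool_pos: [0.6403, -0.035, 0.1067]
tool_rot: [3.14, -0.101, -0.002]
contact_force: [2.8, -1.9, -0.6]
opening: 0.0146
grip_force: 78.6
t 18.43 pos [ 0.6403 -0.035   0.1067] yaw -93.68 z [-0.0016 -0.0003 -1.    ] F [ 2.8396 -1.8554 -0.6294] T [-0.4568 -0.5983  0.0466] q [-0.1704  0.2029  1.6784 -0.0006  1.2618  1.4648] open 0.014621598630642956
```

```bash
python3 -m jog '0 0 0 -0.001 0 0 0;0 0 0 -0.001 0 0 0;0 0 0 -0.001 0 0 0'; python3 st.py; python3 -m jog '0 0 0 -0.001 0 0 0;0 0 0 -0.001 0 0 0;0 0 0 -0.001 0 0 0'; python3 st.py
```

```text
t: 18.68
tool_pos: [0.6403, -0.035, 0.1077]
tool_rot: [3.14, -0.101, -0.002]
contact_force: [2.6, -2.4, -2.2]
opening: 0.0145
grip_force: 78.3
t 18.68 pos [ 0.6403 -0.035   0.1077] yaw -93.68 z [-0.0015 -0.0002 -1.    ] F [ 2.5897 -2.3843 -2.2485] T [-0.5832 -0.6086  0.0977] q [-0.1704  0.2018  1.6779 -0.0005  1.2633  1.4648] open 0.014490708553668566
t: 18.93
tool_pos: [0.6403, -0.035, 0.1083]
tool_rot: [3.14, -0.101, -0.002]
contact_force: [2.9, -4.2, -7.2]
opening: 0.0146
grip_force: 78.7
t 18.93 pos [ 0.6403 -0.035   0.1083] yaw -93.68 z [-0.0016 -0.0002 -1.    ] F [ 2.8755 -4.2161 -7.2118] T [-0.6825 -0.8746  0.0702] q [-0.1703  0.2011  1.6777 -0.0004  1.2644  1.4648] open 0.0145860186586137
```

It's caught: a light upward pull meets 6 N from the strut. Next I ease off and let go, watching the post.

```bash
python3 -m jog '0 0.001 0.0015 0.0012 0 0 0;0 0.001 0.0015 0.0012 0 0 0;0 0.001 0.0015 0.0012 0 0 0' 20; python3 -m jog '0.02 0 0 0 0 0 0;0.03 0 0 0 0 0 0;0.04 0 0 0 0 0 0;0.05 0 0 0 0 0 0;0.05 0 0 0 0 0 0;0.05 0 0 0 0 0 0'; python3 st.py
```

```text
t: 19.18
tool_pos: [0.6406, -0.0353, 0.1077]
tool_rot: [-3.138, 0.101, 0.006]
contact_force: [-2.0, 1.6, -3.2]
opening: 0.0143
grip_force: 79.3
t: 19.68
tool_pos: [0.6421, -0.0366, 0.1086]
tool_rot: [3.14, -0.101, 0.001]
contact_force: [-0.1, 0.1, 0.0]
opening: 0.05
grip_force: 0.0
t 19.68 pos [ 0.6421 -0.0366  0.1086] yaw -93.68 z [ 0.0007 -0.0002 -1.    ] F [-0.1234  0.1116  0.0421] T [-0.0065  0.0602 -0.0065] q [-0.1725  0.2035  1.6742 -0.      1.2632  1.4626] open 0.04999724950717785
```

Released with no contact. I retreat straight up and clear of the view, then look.

```bash
python3 -m jog '0.05 0 0 -0.02 0 0 0;0.05 0 0 -0.05 0 0 0;0.05 0 0 -0.09 0 0 0;0.05 0 0 -0.13 0 0 0;0.05 -0.04 0 -0.13 0 0 0;0.05 -0.08 0 -0.13 0 0 0;0.05 -0.12 0 -0.13 0 0 0;0.05 -0.16 0 -0.13 0 0 0;0.05 -0.2 0 -0.13 0 0 0;0.05 -0.2 0.04 -0.13 0 0 0;0.05 -0.2 0.08 -0.13 0 0 0;0.05 -0.2 0.12 -0.13 0 0 0;0.05 -0.2 0.12 -0.13 0 0 0'; python3 - <<'E'
from h import *
s=cv2.resize(ctrl.get_image("scene")[160:300,280:440,::-1],None,fx=3.7,fy=3.7,interpolation=cv2.INTER_CUBIC)
t=cv2.resize(ctrl.get_image("top")[195:235,215:380,::-1],(592,144),interpolation=cv2.INTER_CUBIC)[:,:592]
i=np.vstack([s[:450],t]);print(i.shape);cv2.imwrite("pics/end.png",i)
for d in ctrl.tip_of("top","coaster")[:1]+ctrl.tip_of("top","tin")[:1]+ctrl.tip_of("top","bowl")[:1]: print(d)
E
```

```text
t: 20.77
tool_pos: [0.4336, -0.1485, 0.2389]
tool_rot: [3.136, -0.112, 0.002]
contact_force: [0.9, 0.3, -0.8]
opening: 0.0501
grip_force: 0.0
(594, 592, 3)
{'xy': [310.0, 299.3], 'p': 0.57}
{'xy': [408.1, 278.7], 'p': 0.87}
{'xy': [151.2, 289.5], 'p': 0.58}
```

View pics/end.png

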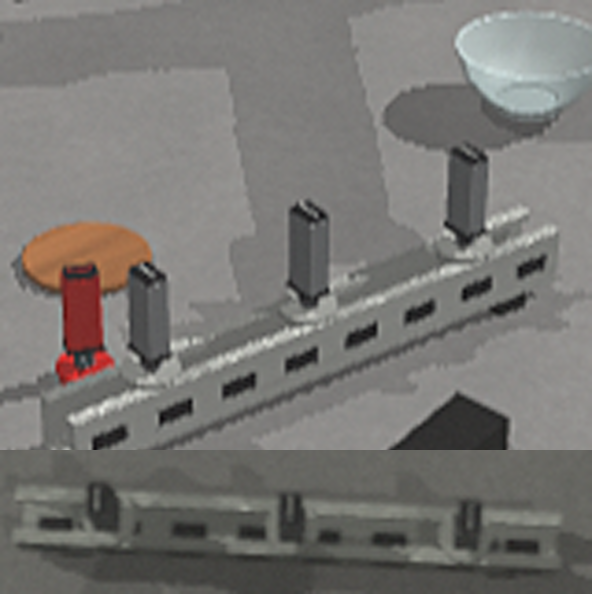

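The final picture shows the post upright, with its cap at scene crop (308,210). It is level and parallel with the standing posts and about 5 mm from midway. The coaster, bowl, tin and doorstop show no sign of having moved.

```bash
python3 -c "
from station import ctrl
print(ctrl.finish_job())"
```

```text
the job is handed in; nothing more can be done
None
```

The guard post is caught in the strut with its nut across the slot, about 5 mm from midway between the standing posts; I let go and handed the job in at about 21 s.

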